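# Laying out the porridge things on the veranda table

### The arm

A 7-joint arm with a two-finger parallel gripper is mounted at the origin on the work surface. World frame = base frame: x ahead of the robot, y to its left, z up, the work surface at z = 0. Lengths are in m, angles in rad, forces in N, time in s.
With the tool pointing down it reaches from about 0.4 to 0.85 m from the base axis. Payload 6.9 kg.
Tool frame: the origin (TCP) lies on the mounting face of the last link; the fingertips stand 173 mm ahead of it and the grasp point (between the pads) lies 155 mm ahead of it; z points along the fingers, y is the line along which they close (so a half turn about z gives the same grasp; the last joint's range is limited). The gripper opens to 85 mm and grips with 20 to 120 N. Pads are 22 mm wide; open, the fingers measure 114 mm over their backs; the gripper's body (76 mm by 85 mm) begins 54 mm behind the grasp point. The pads swing forward as they close: fully open they stand 13 mm farther back than shut.
Start: joints at [-1.014, 0.507, -0.238, 1.5, 0.126, 1.149, -0.155], TCP at [0.273, 0.562, 0.405] pointing down, gripper open.
Joint ranges: [-3.08, 3.08], [-0.24, 2.05], [-1.43, 1.35], [0, 2.5], [-1.52, 4.66], [0.17, 1.96], [-2.89, 2.89]. Speed limits (rad/s): [2.39, 2.39, 3.14, 3.14, 3.14, 3.14, 3.14].

### API

Orientations are given as a unit quaternion [x, y, z, w].
In Python, from station import robot, optics, order gives the robot as it stands.
- The arm moves only by the tool jog_arm, never from a script. Its argument "series" is a list of rows, each a list of 7 numbers: the shift along the world's x, y, z in m, then the turn, a rotation vector about the world's x, y, z in rad, then the finger opening in m, from 0 to 0.0854. In form: [[dx, dy, dz, rx, ry, rz, hand], ...]. A call has 1 to 8 rows; each row is the pose to reach, as a shift and turn from the pose commanded when the call began; what a row does not reach only later rows make up. A row lasts 1/12 s, in which the tool goes at most 41.7 mm and 7.16 degrees, less where a joint would pass 70% of its speed; a pose out of reach is approached as far as the arm can. A call with a gripper value outside its range is refused whole. The fingers move at their own pace and stop on an object; "squeeze" is the grip in N (left out, the last holds). Time passes only in rows, so rows that repeat a pose let the fingers close. It gives the time, the measured TCP pose, the force, the opening and the grip force at its end, in the units of the state.
- robot.read_state(): the state, without advancing time (a new reading comes with each control period).
- optics.capture(name): name is "side" or "top" or "wrist"; returns a dict with "pixels" (480x640x3 uint8, red, green, blue), "depth" (480x640 float32, m along the optical axis (not along the pixel's ray), 0 where there is no reading), "fx", "fy", "cx", "cy" (pixels), "R" (3x3) and "t" (3): a world point X has camera coordinates R X + t. Camera axes: x right, y down, z forward; pixel columns grow to the right and rows downward; lengths in m; the calibration is good to about 2 mm. A picture is of the moment at which its call begins.
- order.close_job(): hands the job in; it is judged then, once.
The state is a dict: "t": time; "q": joint angles; "qvel": joint speeds; "effort": joint torques, N m; "eef_pos": TCP position; "orientation": TCP orientation; "wrist_force": force on the tool from outside, world axes, zero at the start; "moment": the same for the moment, N m; "gripper_width": finger opening in m; "finger_force": force on a finger pad.
Only numpy, scipy, OpenCV 4.12 (cv2) and the standard library are available. Lean on these libraries where they do the work, as an engineer would, in place of code of your own. Each camera call takes 0.05 s, during which the arm holds its last target. There are 200 camera calls.

### The job

Lay out the porridge things: the jar, now standing on the middle mat, goes on the cork mat in front of the basin (on the robot's side of it), the tall tumbler on the cork mat in front of the lidded bucket, and the squat tin on the mat between those two, each upright and centred so that it stands wholly on its mat. The sieve belongs on top of the white bowl: seat it level with its basket in the bowl's mouth and its flange on the rim, and leave the bowl where it stands.

Things in the scene. Friction and masses are not known exactly. Their poses are not given: they have to be found in the camera images.
- jar: amber glass jar with a white screw cap, 62 mm across and 90 mm tall, about 0.25 kg, standing upright on the middle mat at the start; origin at the centre of its underside, z up along its axis.
- tumbler: plain steel drinking tumbler, open top, straight-sided, 56 mm across, 100 mm tall, 3 mm wall, about 0.13 kg (grip it in its upper third, so that its rim stays clear of the gripper's body), standing upright on the table; origin at the centre of its underside, z up.
- tin: squat plain closed steel tin, 64 mm across and 58 mm tall, about 0.2 kg, standing upright on the table; origin at the centre of its underside, z up.
- sieve: small aluminium sieve, 0.11 kg, standing on the table. Basket 98 mm across at the top, 72 mm at its flat bottom, 30 mm deep; flat flange 144 mm across, 30 to 34 mm up; over the middle an arched handle, a round bar 10 mm thick whose straight top, 64 mm long, runs along the sieve's y axis, centre line 85 mm above the origin. Origin: centre of the underside, z up.
- bowl: white ceramic bowl, loose, about 0.45 kg, standing upright on the table: 132 mm across at the rim, 60 mm tall, 5 mm wall (mouth about 121 mm inside); origin at the centre of its underside, z up. With the sieve seated, the flange lies on the rim and the sieve's origin is 30 mm above the bowl's.
- mat_basin: flat round cork mat, 90 mm across, 5 mm thick, fixed to the table; origin at the centre of its underside (table level). All three mats look alike; this one lies in front of (on the robot's side of) the blue open plastic basin (264 mm across, 92 mm tall, at the back, left or right; a ladle in it).
- mat_bucket: flat round cork mat, 90 mm across, 5 mm thick, fixed to the table; origin at the centre of its underside (table level). All three mats look alike; this one lies in front of (on the robot's side of) the green lidded bucket (194 mm across, 176 mm tall, at the back, on the other side from the basin).
- mat_middle: flat round cork mat, 90 mm across, 5 mm thick, fixed to the table; origin at the centre of its underside (table level). All three mats look alike; this one lies between the other two; the jar stands on it at the start. Bystanders near: a matchbox 15 mm high between the mats, three upright wooden pegs 55 mm tall nearer the robot.

How it is judged:
By the outcome, as a careful person would: the job done as asked, in the order asked, and still so for the second after the job is handed in, with the robot touching nothing.
It also fails if it takes over 112 s, if anything falls off the work surface, if the arm or the gripper's body presses on something with over 40 N, if the wrist force passes 120 N, or if a joint passes its speed limit or range.

## Working session

There is one attempt and no reset: what is moved stays moved. The work goes in short steps, Python scripts to look and compute and a tool call to move; the robot and the scene stay as the last step left them, time stands still between calls to the robot, and variables do not carry over. Pictures are saved under pics/ and viewed, at most 14 in all, crops included, and the job is handed in when it is done.

Besides the shell and the picture viewer there is one more tool, called after "Call:" as name(argument=value, ...), one argument or row to a line, values as JSON. jog_arm: Moves the arm, as the interface text tells. Its arguments: {"type":"object","properties":{"series":{"type":"array"},"squeeze":{"type":"number"}},"required":["series"]}

```bash
mkdir -p pics; ls; cat > h.py <<'E'
import numpy as np, cv2
from station import robot, optics, order
def cap(n,save=None):
    c=optics.capture(n)
    if save: cv2.imwrite('pics/'+save+'.png',c['pixels'][:,:,::-1])
    return c
def cloud(c):
    v,u=np.mgrid[0:480,0:640]; d=c['depth']
    P=np.stack([(u-c['cx'])/c['fx']*d,(v-c['cy'])/c['fy']*d,d],-1)
    W=(P-c['t'])@c['R']; W[d==0]=np.nan
    return W
def ray(c,u,v,z):
    o=-c['R'].T@c['t']; d=c['R'].T@np.array([(u-c['cx'])/c['fx'],(v-c['cy'])/c['fy'],1.])
    return o+d*(z-o[2])/d[2]
def proj(c,X):
    p=np.asarray(X)@c['R'].T+c['t']
    return np.stack([c['fx']*p[...,0]/p[...,2]+c['cx'],c['fy']*p[...,1]/p[...,2]+c['cy']],-1)
E
python3 - <<'E'
from h import *
for n in ['top','side','wrist']:
    c=cap(n,n+'0'); print(n,c['fx'],c['cx'],c['cy'],(-c['R'].T@c['t']).round(3),c['R'].round(3).tolist(),(c['depth']==0).mean())
print(robot.read_state())
E
```

```text
pics
top 455.9536288095152 321.5957692800299 250.65356522814437 [ 0.427 -0.014  0.951] [[-0.025, -0.999, -0.041], [-0.992, 0.029, -0.123], [0.124, 0.037, -0.992]] 0.004140625
side 582.4918743618708 324.7202271640586 234.1941667730052 [ 0.105 -0.654  0.793] [[0.832, -0.555, 0.018], [-0.365, -0.57, -0.736], [0.418, 0.606, -0.676]] 0.004065755208333333
wrist 377.9817550039842 316.4561334364967 234.888698808325 [0.197 0.6   0.373] [[0.436, 0.9, -0.002], [0.851, -0.411, 0.326], [0.293, -0.144, -0.945]] 0.003974609375
{'t': 0.15, 'q': array([-1.01348037,  0.50813084, -0.23753324,  1.50089076,  0.12571021,
        1.14890696, -0.15481748]), 'qvel': array([-0.00051995, -0.00063405,  0.00091466, -0.00174379, -0.00036265,
       -0.00094242, -0.00051924]), 'effort': array([-2.29100857e-03, -6.21012425e+01, -2.18981534e+00, -2.49839813e+01,
        1.24955736e-02,  9.18754027e-03, -2.59598414e-05]), 'eef_pos': array([0.27287332, 0.56212598, 0.4040419 ]), 'orientation': array([ 2.23999272e-01,  9.74589078e-01, -6.61098632e-04, -1.32963257e-04]), 'wrist_force': array([-0.0352496 , -1.06546409, -0.26507436]), 'moment': array([-0.00405482, -0.01939758,  0.00407016]), 'finger_force': 0.0, 'gripper_width': 0.08537218925322072}
```

View pics/top0.png

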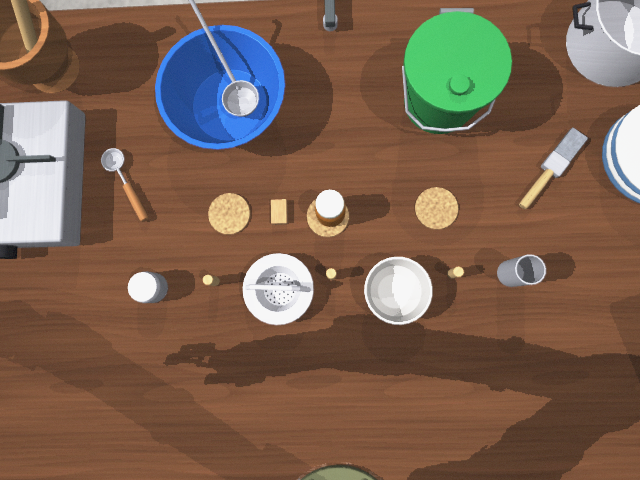

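View pics/side0.png

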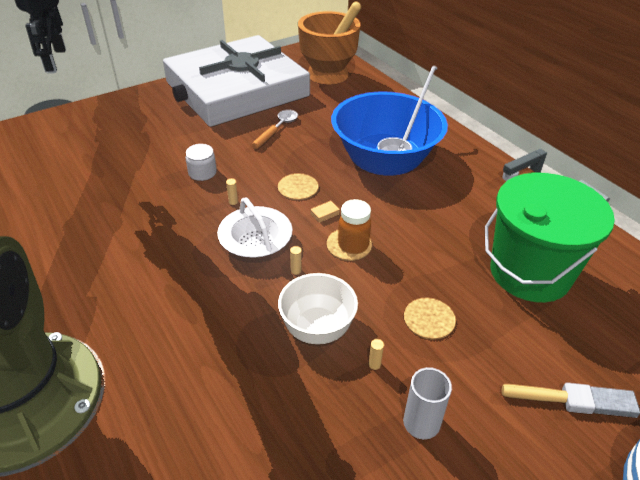

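The top view shows the basin at left (220,87) and the bucket at right (457,65). The mats are at (229,213), (328,216) under the jar, and (436,208). The tin is at (148,287), the sieve at (279,289) with its handle roughly along the image columns, the bowl at (399,290) and the tumbler at (527,270). The side view agrees with this, with the tumbler nearest at (427,400). I'll measure from both views.

```bash
cat > m.py <<'E'
from h import *
def blob(m,u,v,r):
    k=np.zeros_like(m,np.uint8); cv2.circle(k,(u,v),r,1,-1); k&=m.astype(np.uint8)
    n,l,s,ce=cv2.connectedComponentsWithStats(k); 
    i=1+np.argmax(s[1:,4]); return l==i
def circ(P):
    A=np.c_[2*P,np.ones(len(P))]; x=np.linalg.lstsq(A,(P**2).sum(1),rcond=None)[0]
    return x[:2],np.sqrt(x[2]+x[:2]@x[:2])
def edgecirc(c,m,z):
    ct=max(cv2.findContours(m.astype(np.uint8),cv2.RETR_EXTERNAL,cv2.CHAIN_APPROX_NONE)[0],key=cv2.contourArea)[:,0]
    ct=cv2.convexHull(ct)[:,0]
    P=np.array([ray(c,u,v,z)[:2] for u,v in ct]); return circ(P)
E
cat > meas.py <<'E'
from m import *
D={'top':cap('top'),'side':cap('side')}
R={'top':dict(tin=(148,287,28),sieve=(279,289,45),bowl=(399,290,42),tumbler=(522,270,32),jar=(330,208,28),mb=(229,213,27),mm=(328,216,27),mk=(436,208,27)),
'side':dict(tin=(200,162,24),sieve=(255,230,48),bowl=(318,308,48),tumbler=(427,402,42),jar=(355,226,30),mb=(298,186,24),mm=(350,243,26),mk=(430,318,30))}
for n,c in D.items():
    W=cloud(c); Z=W[...,2]
    hsv=cv2.cvtColor(c['pixels'],cv2.COLOR_RGB2HSV)
    for k,(u,v,r) in R[n].items():
        if k[0]=='m':
            m=blob((Z>0.002)&(Z<0.012)&(hsv[...,2]>120),u,v,r); z=np.nanmedian(Z[m])
        else:
            b=blob(Z>0.012,u,v,r); zt=np.nanpercentile(Z[b],97)
            if k=='sieve': m=b&(Z>.024)&(Z<.042); zt=np.nanmedian(Z[m])
            else: m=b&(Z>zt-.006)
            z=zt
        p,rr=edgecirc(c,m,z); print(n,k,'z',z.round(4),'xy',p.round(4),'d',(2*rr).round(4),m.sum())
    # sieve handle
    u,v,r=R[n]['sieve']; h=blob(Z>0.08,u,v,r); P=W[h]; q=P[:,:2]; 
    e=np.linalg.svd(q-q.mean(0))[2][0]; s=(q-q.mean(0))@e
    print(n,'handle',P[:,2].max().round(4),((s.max()+s.min())/2*e+q.mean(0)).round(4),'ang',np.degrees(np.arctan2(e[1],e[0])).round(1),np.ptp(s).round(3),h.sum())
    print('table',np.nanmedian(Z[(np.abs(Z)<.01)]))
E
python3 meas.py
```

```text
top tin z 0.0615 xy [0.4775 0.3781] d 0.0576 655
top sieve z 0.0347 xy [0.4678 0.1119] d 0.1428 2454
top bowl z 0.0626 xy [ 0.4575 -0.1252] d 0.1299 608
top tumbler z 0.1018 xy [ 0.4877 -0.3625] d 0.0561 203
top jar z 0.0984 xy [0.6246 0.002 ] d 0.0538 607
top mb z 0.0058 xy [0.6293 0.2222] d 0.098 1371
top mm z 0.0056 xy [0.6128 0.0113] d 0.0953 641
top mk z 0.006 xy [ 0.6246 -0.2167] d 0.098 1457
top handle 0.0943 [0.4678 0.1124] ang -93.9 0.097 251
table 0.0010341122009613804
side tin z 0.0598 xy [0.4738 0.3715] d 0.0599 339
side sieve z 0.0333 xy [0.4654 0.1081] d 0.1438 1875
side bowl z 0.0606 xy [ 0.4548 -0.13  ] d 0.1315 772
side tumbler z 0.1 xy [ 0.4848 -0.368 ] d 0.0574 377
side jar z 0.096 xy [ 0.6206 -0.005 ] d 0.0573 472
side mb z 0.0043 xy [0.6281 0.2147] d 0.0919 770
side mm z 0.0044 xy [0.6166 0.004 ] d 0.0899 486
side mk z 0.0044 xy [ 0.6259 -0.2231] d 0.0906 1546
side handle 0.0927 [0.4645 0.1073] ang -92.8 0.088 181
table -0.0004018268321638968
```

Call:
jog_arm(
  series=[
    [0.17,-0.28,0,0,0,-0.59,0.0854],
    [0.17,-0.28,0,0,0,-0.59,0.0854],
    [0.17,-0.28,0,0,0,-0.59,0.0854],
    [0.17,-0.28,0,0,0,-0.59,0.0854],
    [0.17,-0.28,0,0,0,-0.59,0.0854],
    [0.17,-0.28,0,0,0,-0.59,0.0854],
    [0.17,-0.28,0,0,0,-0.59,0.0854],
    [0.17,-0.28,0,0,0,-0.59,0.0854],
  ],
)

```text
t: 0.92
eef_pos: [0.4439, 0.2795, 0.4048]
orientation: [0.498, 0.867, -0.0, 0.0]
wrist_force: [1.0, 0.3, 1.0]
gripper_width: 0.0851
finger_force: 0.0
```

Call:
jog_arm(
  series=[
    [0.18,-0.28,-0.04,0,0,-0.59,0.0854],
    [0.18,-0.28,-0.04,0,0,-0.59,0.0854],
    [0.18,-0.28,-0.04,0,0,-0.59,0.0854],
    [0.18,-0.28,-0.04,0,0,-0.59,0.0854],
    [0.18,-0.28,-0.04,0,0,-0.59,0.0854],
    [0.18,-0.28,-0.04,0,0,-0.59,0.0854],
    [0.18,-0.28,-0.04,0,0,-0.59,0.0854],
    [0.18,-0.28,-0.04,0,0,-0.59,0.0854],
  ],
)

```text
t: 1.58
eef_pos: [0.6226, 0.0022, 0.3646]
orientation: [0.728, 0.685, 0.0, -0.0]
wrist_force: [0.9, -0.1, -0.7]
gripper_width: 0.0852
finger_force: 0.0
```

```bash
python3 - <<'E'
from m import *
c=cap('wrist','w1'); W=cloud(c); Z=W[...,2]
print((-c['R'].T@c['t']).round(3), proj(c,[[.6226,-.0015,.095],[.6147,.0077,.005],[.6287,.2185,.005],[.6253,-.22,.005],[.4666,.11,.09]]).round())
E
```

```text
[0.628 0.087 0.334] [[317. 244.]
 [307. 199.]
 [307. -92.]
 [331. 403.]
 [ 45.  81.]]
```

View pics/w1.png

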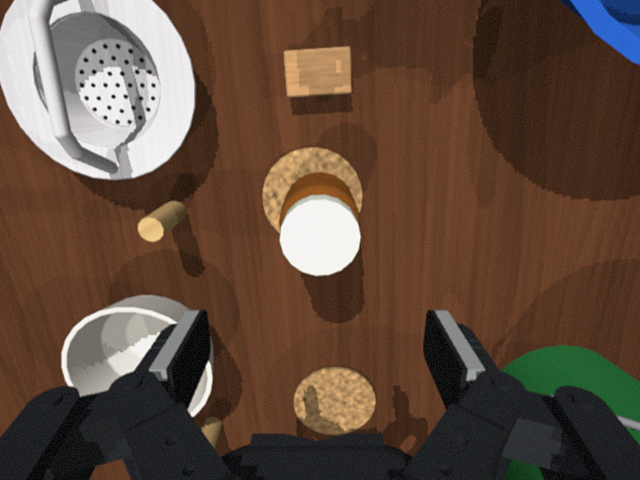

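The wrist view shows the jar cap at (320,235), the middle mat at (312,190) and the bucket's mat at (335,400). The fingers straddle the jar's line. I'll fit these numerically.

```bash
python3 - <<'E'
from m import *
c=cap('wrist'); W=cloud(c); Z=W[...,2]
hsv=cv2.cvtColor(c['pixels'],cv2.COLOR_RGB2HSV)
m=blob((Z>.085)&(hsv[...,1]<60)&(hsv[...,2]>120),320,235,48); z=np.nanmedian(Z[m]); print('cap',z,edgecirc(c,m,z))
m=blob((Z>.002)&(Z<.012)&(hsv[...,2]>100),312,195,58); z=np.nanmedian(Z[m]); print('mm',z,edgecirc(c,m,z))
m=blob((Z>.002)&(Z<.012),335,400,45); z=np.nanmedian(Z[m]); print('mk',z,edgecirc(c,m,z))
print('table',np.nanmedian(Z[abs(Z)<.015]))
E
```

```text
cap 0.09482326567670711 (array([0.62575001, 0.00110395]), np.float64(0.026050900168107186))
mm 0.00478907767646442 (array([0.62007692, 0.00616249]), np.float64(0.04425116680314883))
mk 0.004716085161818283 (array([ 0.62883996, -0.21873119]), np.float64(0.04488506540597824))
table -0.00012085270218201524
```

Call:
jog_arm(
  series=[
    [0.003,-0.001,-0.08,0,0,0,0.0854],
    [0.003,-0.001,-0.08,0,0,0,0.0854],
    [0.003,-0.001,-0.12,0,0,0,0.0854],
    [0.003,-0.001,-0.14,0,0,0,0.0854],
    [0.003,-0.001,-0.15,0,0,0,0.0854],
    [0.003,-0.001,-0.15,0,0,0,0.0854],
  ],
  squeeze=40,
)

```text
t: 2.18
eef_pos: [0.6241, 0.0031, 0.2126]
orientation: [0.728, 0.685, -0.002, -0.001]
wrist_force: [-0.1, 0.1, 0.3]
gripper_width: 0.0851
finger_force: 0.0
```

Call:
jog_arm(
  series=[
    [0,0,0,0,0,0,0.05],
    [0,0,0,0,0,0,0.05],
    [0,0,0,0,0,0,0.05],
    [0,0,0,0,0,0,0.05],
    [0,0,0,0,0,0,0.05],
    [0,0,0,0,0,0,0.05],
  ],
)

```text
t: 2.68
eef_pos: [0.6253, 0.0029, 0.2171]
orientation: [0.728, 0.685, 0.001, 0.001]
wrist_force: [-1.8, -0.1, 7.5]
gripper_width: 0.0597
finger_force: 44.6
```

Call:
jog_arm(
  series=[
    [0,0,0.03,0,0,0,0.05],
    [0,0,0.07,0,0,0,0.05],
    [0,0,0.09,0,0,0,0.05],
    [0.002,0.04,0.09,0,0,0,0.05],
    [0.003,0.08,0.09,0,0,0,0.05],
    [0.005,0.12,0.09,0,0,0,0.05],
    [0.006,0.14,0.09,0,0,0,0.05],
    [0.006,0.14,0.09,0,0,0,0.05],
  ],
)

```text
t: 3.35
eef_pos: [0.63, 0.1509, 0.3053]
orientation: [0.725, 0.689, 0.002, -0.002]
wrist_force: [-0.9, 0.6, -3.2]
gripper_width: 0.0602
finger_force: 46.0
```

```bash
python3 - <<'E'
from m import *
s=robot.read_state(); print(s['eef_pos'],s['gripper_width'],s['finger_force'],s['wrist_force'])
c=cap('wrist','w2'); W=cloud(c); Z=W[...,2]
p=proj(c,[.632,.22,.005]); print(p)
m=blob((Z>.0022)&(Z<.012),int(p[0]),int(p[1]),80); z=np.nanmedian(Z[m]); print('mb',z,m.sum(),edgecirc(c,m,z))
E
```

```text
[0.62999848 0.15090145 0.30533296] 0.060193865820865514 46.00054692773483 [-0.9252338   0.62117683 -3.18916241]
[314.04413427 131.22451716]
mb 0.004813396512764759 13492 (array([0.63091636, 0.21914357]), np.float64(0.04452525126027739))
```

View pics/w2.png

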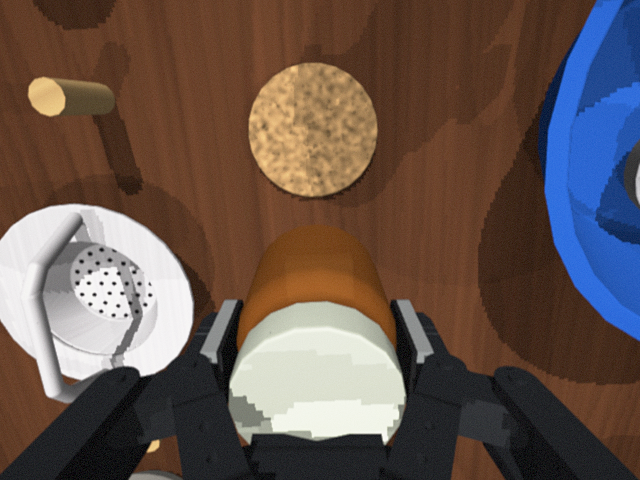

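The jar is held upright and the basin's mat lies at (313,130) in the image, which is (0.631, 0.219) in the world.

Call:
jog_arm(
  series=[
    [0,0.04,0,0,0,0,0.05],
    [0,0.07,0,0,0,0,0.05],
    [0,0.08,0,0,0,0,0.05],
    [0,0.08,-0.03,0,0,0,0.05],
    [0,0.08,-0.05,0,0,0,0.05],
    [0,0.08,-0.06,0,0,0,0.05],
    [0,0.08,-0.06,0,0,0,0.05],
    [0,0.08,-0.06,0,0,0,0.05],
  ],
)

```text
t: 4.07
eef_pos: [0.6312, 0.2218, 0.2452]
orientation: [0.729, 0.685, -0.0, 0.0]
wrist_force: [0.5, 0.5, -2.5]
gripper_width: 0.0603
finger_force: 46.0
```

```bash
python3 - <<'E'
from m import *
s=robot.read_state(); print(s['eef_pos'],s['gripper_width'],s['finger_force'],s['wrist_force'],s['orientation'])
c=cap('wrist','w3')
E
```

```text
[0.63122635 0.22181594 0.24524095] 0.0603128182518374 45.965511221747875 [ 0.4548339   0.47131375 -2.53944872] [ 7.28831089e-01  6.84693462e-01 -2.67185189e-04  1.90787684e-04]
```

Call:
jog_arm(
  series=[
    [0,-0.001,-0.018,0,0,0,0.05],
    [0,-0.001,-0.025,0,0,0,0.05],
    [0,-0.001,-0.028,0,0,0,0.05],
    [0,-0.001,-0.028,0,0,0,0.05],
    [0,-0.001,-0.029,0,0,0,0.05],
    [0,-0.001,-0.029,0,0,0,0.05],
  ],
)

```text
t: 4.62
eef_pos: [0.6312, 0.2218, 0.2172]
orientation: [0.728, 0.685, 0.001, 0.0]
wrist_force: [-1.4, -1.1, 4.0]
gripper_width: 0.06
finger_force: 46.7
```

Call:
jog_arm(
  series=[
    [0,0,0,0,0,0,0.0854],
    [0,0,0,0,0,0,0.0854],
    [0,0,0,0,0,0,0.0854],
    [0,0,0,0,0,0,0.0854],
    [0,0,0,0,0,0,0.0854],
    [0,0,0.03,0,0,0,0.0854],
    [0,0,0.07,0,0,0,0.0854],
    [0,0,0.11,0,0,0,0.0854],
  ],
)

```text
t: 5.28
eef_pos: [0.6305, 0.2218, 0.326]
orientation: [0.728, 0.685, -0.001, -0.001]
wrist_force: [1.9, -0.2, 0.6]
gripper_width: 0.0852
finger_force: 0.0
```

Call:
jog_arm(
  series=[
    [-0.07,-0.29,0.04,0,0,0,0.0854],
    [-0.07,-0.29,0.04,0,0,0,0.0854],
    [-0.07,-0.29,0.04,0,0,0,0.0854],
    [-0.07,-0.29,0.04,0,0,0,0.0854],
    [-0.07,-0.29,0.04,0,0,0,0.0854],
    [-0.07,-0.29,0.04,0,0,0,0.0854],
    [-0.07,-0.29,0.04,0,0,0,0.0854],
    [-0.07,-0.29,0.04,0,0,0,0.0854],
  ],
)

```text
t: 5.95
eef_pos: [0.5588, -0.0762, 0.3674]
orientation: [0.732, 0.682, -0.001, 0.002]
wrist_force: [0.1, -0.1, -0.1]
gripper_width: 0.0855
finger_force: 0.0
```

Call:
jog_arm(
  series=[
    [-0.07,-0.295,-0.01,0,0,0,0.0854],
    [-0.07,-0.295,-0.01,0,0,0,0.0854],
    [-0.07,-0.295,-0.01,0,0,0,0.0854],
    [-0.07,-0.295,-0.01,0,0,0,0.0854],
    [-0.07,-0.295,-0.01,0,0,0,0.0854],
    [-0.07,-0.295,-0.01,0,0,0,0.0854],
    [-0.07,-0.295,-0.01,0,0,0,0.0854],
    [-0.07,-0.295,-0.01,0,0,0,0.0854],
  ],
)

```text
t: 6.62
eef_pos: [0.4873, -0.3702, 0.3559]
orientation: [0.731, 0.682, -0.002, 0.001]
wrist_force: [0.2, 0.0, 0.1]
gripper_width: 0.0854
finger_force: 0.0
```

```bash
python3 - <<'E'
from m import *
s=robot.read_state(); print(s['eef_pos'],s['gripper_width'])
c=cap('top','t2'); W=cloud(c); Z=W[...,2]
for k,X in dict(jar=(.628,.2205,.097),mm=(.617,.006,.005)).items():
    u,v=proj(c,X).astype(int); 
    if k=='jar': m=blob(Z>.088,u,v,30)
    else: m=blob((Z>.0025)&(Z<.012)&(c['pixels'][...,0]>120),u,v,30)
    z=np.nanmedian(Z[m]); print(k,u,v,z,edgecirc(c,m,z),m.sum())
c=cap('side'); W=cloud(c); Z=W[...,2]
u,v=proj(c,(.612,.001,.005)).astype(int); m=blob((Z>.0022)&(Z<.012)&(c['pixels'][...,0]>120),u,v,32); z=np.nanmedian(Z[m]); print('mm side',z,edgecirc(c,m,z),m.sum())
c=cap('wrist','w4'); W=cloud(c); Z=W[...,2]
u,v=proj(c,(.49,-.3635,.1)).astype(int); m=blob(Z>.094,u,v,70); z=np.nanmedian(Z[m]); print('tumbler',u,v,z,edgecirc(c,m,z),m.sum())
E
```

```text
[ 0.48732733 -0.37015451  0.35591128] 0.08540265916185963
jar 216 205 0.09567277311795193 (array([0.6311332 , 0.21953984]), np.float64(0.02756980995192237)) 621
mm 328 216 0.005905838687228042 (array([0.61992905, 0.01120665]), np.float64(0.04653289295850999)) 1368
mm side 0.004410167167202519 (array([0.61798745, 0.00502988]), np.float64(0.0452341115803281)) 1028
tumbler 318 240 0.09934292995266529 (array([ 0.48766672, -0.36335955]), np.float64(0.028023875963038094)) 1557
```

View pics/t2.png

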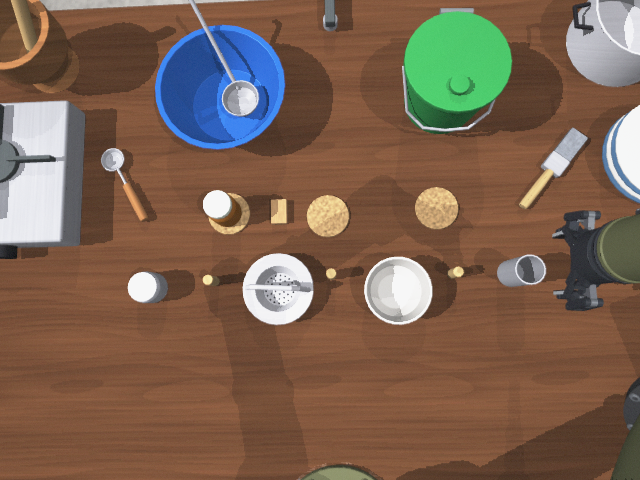

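View pics/w4.png

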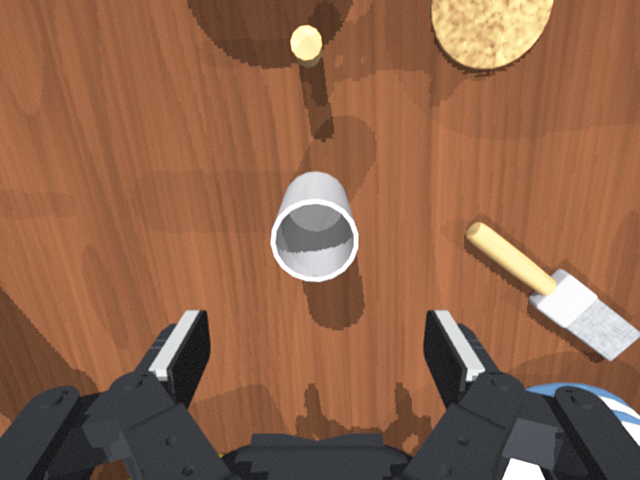

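The jar's cap is at (217,204) above the basin's mat, fitted at (0.631, 0.2195), so the jar is centred. The tumbler's rim is at (315,240) in the wrist view, between the fingers.

Call:
jog_arm(
  series=[
    [-0.003,0.002,-0.04,0,0,0,0.0854],
    [-0.003,0.002,-0.08,0,0,0,0.0854],
    [-0.003,0.002,-0.11,0,0,0,0.0854],
    [-0.003,0.002,-0.12,0,0,0,0.0854],
    [-0.003,0.002,-0.13,0,0,0,0.0854],
    [-0.003,0.002,-0.13,0,0,0,0.0854],
    [-0.003,0.002,-0.13,0,0,0,0.0854],
  ],
  squeeze=35,
)

```text
t: 7.35
eef_pos: [0.4887, -0.3609, 0.227]
orientation: [0.728, 0.686, 0.0, 0.001]
wrist_force: [0.4, 0.5, 0.5]
gripper_width: 0.0854
finger_force: 0.0
```

Call:
jog_arm(
  series=[
    [0,0,0,0,0,0,0.045],
    [0,0,0,0,0,0,0.045],
    [0,0,0,0,0,0,0.045],
    [0,0,0,0,0,0,0.045],
    [0,0,0,0,0,0,0.045],
    [0,0,0,0,0,0,0.045],
    [0,0,0,0,0,0,0.045],
  ],
)

```text
t: 7.93
eef_pos: [0.4881, -0.3615, 0.2277]
orientation: [0.728, 0.685, 0.0, 0.001]
wrist_force: [-0.9, 1.0, 6.1]
gripper_width: 0.0562
finger_force: 36.2
```

Call:
jog_arm(
  series=[
    [0,0,0.03,0,0,0,0.045],
    [0,0,0.07,0,0,0,0.045],
    [0.02,0.02,0.09,0,0,0,0.045],
    [0.05,0.05,0.09,0,0,0,0.045],
    [0.075,0.075,0.09,0,0,0,0.045],
    [0.1,0.1,0.09,0,0,0,0.045],
    [0.125,0.125,0.09,0,0,0,0.045],
    [0.141,0.144,0.09,0,0,0,0.045],
  ],
)

```text
t: 8.6
eef_pos: [0.6312, -0.2138, 0.3166]
orientation: [0.727, 0.686, 0.001, 0.0]
wrist_force: [0.6, 0.9, -1.0]
gripper_width: 0.056
finger_force: 38.1
```

Call:
jog_arm(
  series=[
    [0,0,0,0,0,0,0.045],
    [0,0,-0.02,0,0,0,0.045],
    [0,0,-0.05,0,0,0,0.045],
    [0,0,-0.06,0,0,0,0.045],
    [0,0,-0.065,0,0,0,0.045],
    [0,0,-0.065,0,0,0,0.045],
  ],
)

```text
t: 9.1
eef_pos: [0.6285, -0.2173, 0.2503]
orientation: [0.729, 0.685, -0.0, -0.001]
wrist_force: [-0.6, -0.8, -0.6]
gripper_width: 0.056
finger_force: 38.0
```

```bash
python3 - <<'E'
from m import *
s=robot.read_state(); print(s['eef_pos'],s['gripper_width'],s['finger_force'],s['wrist_force'])
c=cap('side','s3')
E
```

```text
[ 0.62846727 -0.21733955  0.25031858] 0.05601593206808337 38.0428465269506 [-0.62496716 -0.79065146 -0.57045911]
```

View pics/s3.png

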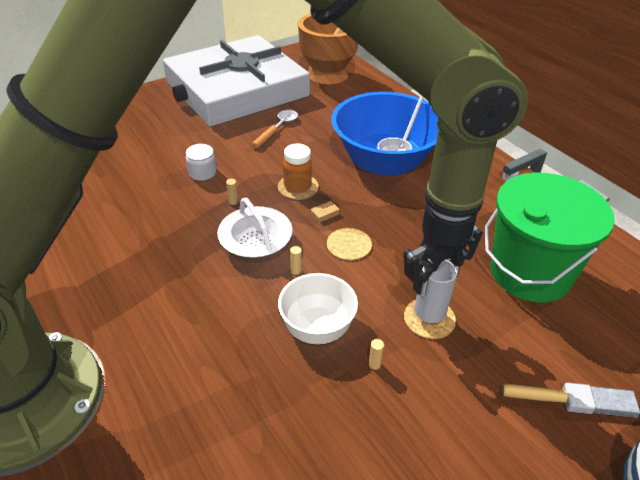

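The tumbler hangs upright over the bucket's mat at (430,315), and the jar stands on the basin's mat at (297,172).

Call:
jog_arm(
  series=[
    [0,0,-0.01,0,0,0,0.045],
    [0,0,-0.015,0,0,0,0.045],
    [0,0,-0.017,0,0,0,0.045],
    [0,0,-0.018,0,0,0,0.045],
    [0,0,-0.018,0,0,0,0.045],
    [0,0,-0.018,0,0,0,0.045],
  ],
)

```text
t: 9.65
eef_pos: [0.629, -0.2172, 0.2332]
orientation: [0.728, 0.685, 0.0, 0.0]
wrist_force: [-0.0, -0.2, -1.5]
gripper_width: 0.0559
finger_force: 38.1
```

Call:
jog_arm(
  series=[
    [0,0,-0.001,0,0,0,0.045],
    [0,0,-0.001,0,0,0,0.045],
    [0,0,-0.002,0,0,0,0.045],
    [0,0,-0.002,0,0,0,0.045],
  ],
)

```text
t: 9.98
eef_pos: [0.6289, -0.2173, 0.2327]
orientation: [0.728, 0.685, 0.0, 0.001]
wrist_force: [-4.4, 1.0, 10.8]
gripper_width: 0.056
finger_force: 38.8
```

Call:
jog_arm(
  series=[
    [0,0,0.001,0,0,0,0.0854],
    [0,0,0.001,0,0,0,0.0854],
    [0,0,0.001,0,0,0,0.0854],
    [0,0,0.001,0,0,0,0.0854],
    [0,0,0.001,0,0,0,0.0854],
    [0,0,0.03,0,0,0,0.0854],
    [0,0,0.07,0,0,0,0.0854],
    [0,0,0.11,0,0,0,0.0854],
  ],
)

```text
t: 10.65
eef_pos: [0.6285, -0.2169, 0.3408]
orientation: [0.728, 0.685, -0.001, -0.001]
wrist_force: [0.5, -0.8, 0.3]
gripper_width: 0.0854
finger_force: 0.0
```

Call:
jog_arm(
  series=[
    [-0.05,0.28,0.02,0,0,0,0.0854],
    [-0.05,0.28,0.02,0,0,0,0.0854],
    [-0.05,0.28,0.02,0,0,0,0.0854],
    [-0.05,0.28,0.02,0,0,0,0.0854],
    [-0.05,0.28,0.02,0,0,0,0.0854],
    [-0.05,0.28,0.02,0,0,0,0.0854],
    [-0.05,0.28,0.02,0,0,0,0.0854],
    [-0.05,0.28,0.02,0,0,0,0.0854],
  ],
)

```text
t: 11.32
eef_pos: [0.5776, 0.0722, 0.3611]
orientation: [0.724, 0.689, 0.002, -0.002]
wrist_force: [0.7, 0.9, -0.3]
gripper_width: 0.0854
finger_force: 0.0
```

Call:
jog_arm(
  series=[
    [-0.1,0.313,-0.03,0,0,0,0.0854],
    [-0.1,0.313,-0.03,0,0,0,0.0854],
    [-0.1,0.313,-0.03,0,0,0,0.0854],
    [-0.1,0.313,-0.03,0,0,0,0.0854],
    [-0.1,0.313,-0.03,0,0,0,0.0854],
    [-0.1,0.313,-0.03,0,0,0,0.0854],
    [-0.1,0.313,-0.03,0,0,0,0.0854],
    [-0.1,0.313,-0.03,0,0,0,0.0854],
  ],
)

```text
t: 11.98
eef_pos: [0.4778, 0.3781, 0.3306]
orientation: [0.728, 0.685, 0.0, -0.0]
wrist_force: [0.6, 0.3, 0.0]
gripper_width: 0.0856
finger_force: 0.0
```

```bash
python3 - <<'E'
from m import *
s=robot.read_state(); print(s['eef_pos'],s['gripper_width'])
c=cap('top'); W=cloud(c); Z=W[...,2]
u,v=proj(c,(.627,-.217,.105)).astype(int); m=blob(Z>.094,u,v,30); z=np.nanmedian(Z[m]); print('tumbler',u,v,z,edgecirc(c,m,z),m.sum())
c=cap('wrist','w5'); W=cloud(c); Z=W[...,2]
u,v=proj(c,(.478,.3765,.058)).astype(int); m=blob(Z>.053,u,v,60); z=np.nanmedian(Z[m]); print('tin',u,v,z,edgecirc(c,m,z),m.sum())
E
```

```text
[0.47778525 0.37810401 0.33060838] 0.08555964033540776
tumbler 445 197 0.10464895488954068 (array([ 0.62767818, -0.21864948]), np.float64(0.028490719194431236)) 238
tin 325 253 0.05779022576652366 (array([0.47675058, 0.38034088]), np.float64(0.029132825807741066)) 5352
```

View pics/w5.png

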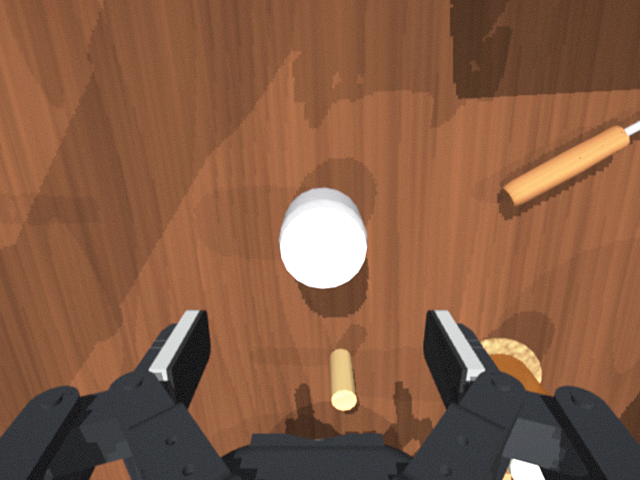

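The tumbler is centred on its mat, at (0.628, -0.2186). The tin's top is at (323,245) in the wrist view, between the fingers.

Call:
jog_arm(
  series=[
    [-0.001,0.002,-0.04,0,0,0,0.0854],
    [-0.001,0.002,-0.08,0,0,0,0.0854],
    [-0.001,0.002,-0.12,0,0,0,0.0854],
    [-0.001,0.002,-0.135,0,0,0,0.0854],
    [-0.001,0.002,-0.144,0,0,0,0.0854],
    [-0.001,0.002,-0.144,0,0,0,0.0854],
    [-0.001,0.002,-0.144,0,0,0,0.0854],
  ],
  squeeze=40,
)

```text
t: 12.67
eef_pos: [0.4785, 0.3778, 0.1874]
orientation: [0.728, 0.685, 0.0, 0.0]
wrist_force: [0.6, -0.6, -0.5]
gripper_width: 0.0855
finger_force: 0.0
```

Call:
jog_arm(
  series=[
    [0,0,0,0,0,0,0.05],
    [0,0,0,0,0,0,0.05],
    [0,0,0,0,0,0,0.05],
    [0,0,0,0,0,0,0.05],
    [0,0,0,0,0,0,0.05],
    [0,0,0,0,0,0,0.05],
    [0,0,0,0,0,0,0.05],
  ],
)

```text
t: 13.25
eef_pos: [0.4782, 0.3782, 0.1891]
orientation: [0.728, 0.685, 0.002, -0.0]
wrist_force: [-1.8, -1.1, 5.7]
gripper_width: 0.0624
finger_force: 43.2
```

Call:
jog_arm(
  series=[
    [0,0,0.03,0,0,0,0.05],
    [0,0,0.07,0,0,0,0.05],
    [0,0,0.11,0,0,0,0.05],
    [0,-0.03,0.13,0,0,0,0.05],
    [0.01,-0.07,0.13,0,0,0,0.05],
    [0.02,-0.11,0.13,0,0,0,0.05],
    [0.03,-0.15,0.13,0,0,0,0.05],
    [0.04,-0.19,0.13,0,0,0,0.05],
  ],
)

```text
t: 13.92
eef_pos: [0.5178, 0.1861, 0.3184]
orientation: [0.728, 0.685, 0.001, 0.0]
wrist_force: [0.5, -0.2, -2.0]
gripper_width: 0.0626
finger_force: 45.5
```

Call:
jog_arm(
  series=[
    [0.014,-0.038,0,0,0,0,0.05],
    [0.028,-0.076,0,0,0,0,0.05],
    [0.042,-0.114,0,0,0,0,0.05],
    [0.056,-0.152,0,0,0,0,0.05],
    [0.07,-0.19,0,0,0,0,0.05],
    [0.085,-0.22,0,0,0,0,0.05],
    [0.1,-0.25,0,0,0,0,0.05],
    [0.1,-0.25,0,0,0,0,0.05],
  ],
)

```text
t: 14.58
eef_pos: [0.6192, -0.0706, 0.3183]
orientation: [0.731, 0.682, -0.001, 0.004]
wrist_force: [-0.5, -0.4, -1.4]
gripper_width: 0.0626
finger_force: 45.5
```

```bash
python3 - <<'E'
from m import *
s=robot.read_state(); print(s['eef_pos'],s['gripper_width'],s['finger_force'])
c=cap('wrist','w6'); W=cloud(c); Z=W[...,2]
u,v=proj(c,(.621,.008,.005)).astype(int); m=blob((Z>.0022)&(Z<.012)&(c['pixels'][...,0]>110),u,v,75); z=np.nanmedian(Z[m]); print('mm',u,v,z,edgecirc(c,m,z),m.sum())
E
```

```text
[ 0.61920333 -0.07056101  0.31829733] 0.06262378879401817 45.49406050471589
mm 309 111 0.004801639388802774 (array([0.61901895, 0.00837745]), np.float64(0.0445269708926949)) 13037
```

View pics/w6.png

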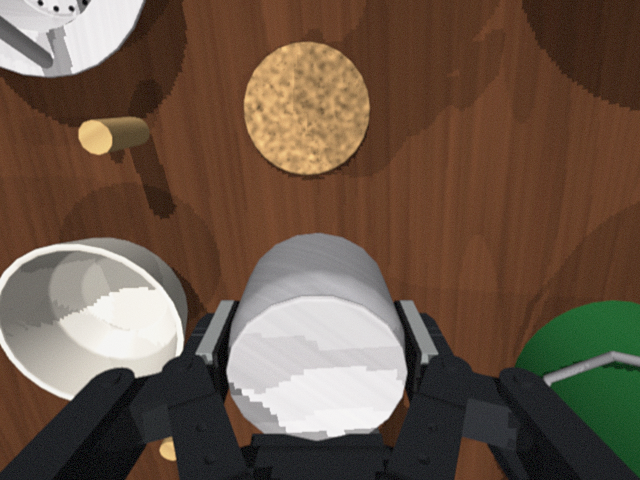

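The tin is held upright, and the middle mat is at (307,108), fitted at (0.620, 0.008).

Call:
jog_arm(
  series=[
    [0.001,0.03,0,0,0,0,0.05],
    [0.002,0.06,0,0,0,0,0.05],
    [0.002,0.069,-0.02,0,0,0,0.05],
    [0.002,0.069,-0.06,0,0,0,0.05],
    [0.002,0.069,-0.09,0,0,0,0.05],
    [0.002,0.069,-0.105,0,0,0,0.05],
    [0.002,0.069,-0.107,0,0,0,0.05],
    [0.002,0.069,-0.107,0,0,0,0.05],
  ],
)

```text
t: 15.3
eef_pos: [0.6195, 0.0078, 0.2098]
orientation: [0.728, 0.686, -0.0, -0.001]
wrist_force: [0.8, -0.3, -0.7]
gripper_width: 0.0622
finger_force: 45.4
```

Call:
jog_arm(
  series=[
    [0,0,-0.01,0,0,0,0.05],
    [0,0,-0.014,0,0,0,0.05],
    [0,0,-0.016,0,0,0,0.05],
    [0,0,-0.016,0,0,0,0.05],
    [0,0,-0.016,0,0,0,0.05],
  ],
)

```text
t: 15.72
eef_pos: [0.62, 0.0068, 0.1944]
orientation: [0.728, 0.685, 0.0, 0.0]
wrist_force: [-0.4, -0.4, -1.6]
gripper_width: 0.0625
finger_force: 45.5
```

Call:
jog_arm(
  series=[
    [0,0,-0.001,0,0,0,0.05],
    [0,0,-0.001,0,0,0,0.05],
    [0,0,-0.002,0,0,0,0.05],
    [0,0,-0.002,0,0,0,0.05],
  ],
)

```text
t: 16.05
eef_pos: [0.6199, 0.0067, 0.1941]
orientation: [0.728, 0.685, 0.001, 0.0]
wrist_force: [-5.5, 0.5, 14.8]
gripper_width: 0.0626
finger_force: 47.0
```

Call:
jog_arm(
  series=[
    [0,0,0.001,0,0,0,0.0854],
    [0,0,0.001,0,0,0,0.0854],
    [0,0,0.001,0,0,0,0.0854],
    [0,0,0.001,0,0,0,0.0854],
    [0,0,0.001,0,0,0,0.0854],
    [0,0,0.03,0,0,0,0.0854],
    [0,0,0.07,0,0,0,0.0854],
    [0,0,0.11,0,0,0,0.0854],
  ],
)

```text
t: 16.72
eef_pos: [0.6194, 0.0069, 0.3019]
orientation: [0.728, 0.685, -0.001, -0.001]
wrist_force: [0.9, -1.0, 1.1]
gripper_width: 0.0854
finger_force: 0.0
```

Call:
jog_arm(
  series=[
    [-0.03,0.02,0.04,0,0,0,0.0854],
    [-0.06,0.04,0.06,0,0,0,0.0854],
    [-0.09,0.06,0.07,0,0,0,0.0854],
    [-0.12,0.08,0.07,0,0,0,0.0854],
    [-0.15,0.1,0.07,0,0,0,0.0854],
    [-0.152,0.104,0.07,0,0,0,0.0854],
    [-0.152,0.104,0.07,0,0,0,0.0854],
    [-0.152,0.104,0.07,0,0,0,0.0854],
  ],
)

```text
t: 17.38
eef_pos: [0.4683, 0.1109, 0.3722]
orientation: [0.728, 0.685, 0.0, 0.0]
wrist_force: [0.5, 0.5, 0.2]
gripper_width: 0.0853
finger_force: 0.0
```

```bash
python3 - <<'E'
from m import *
s=robot.read_state(); print(s['eef_pos'],s['gripper_width'])
c=cap('wrist','w7'); W=cloud(c); Z=W[...,2]
u,v=proj(c,(.4685,.111,.035)).astype(int)
h=blob(Z>.083,u,v,110); P=W[h]; q=P[:,:2]; e=np.linalg.svd(q-q.mean(0))[2][0]; t=(q-q.mean(0))@e
print('handle zmax',P[:,2].max(),'mid',(q.mean(0)+e*(t.max()+t.min())/2).round(4),'ang',np.degrees(np.arctan2(e[1],e[0])),np.ptp(t),h.sum())
b=blob(Z>.012,u,v,140); m=b&(Z>.026)&(Z<.04); z=np.nanmedian(Z[m]); print('flange',u,v,z,edgecirc(c,m,z),m.sum())
c=cap('top'); W=cloud(c); Z=W[...,2]
u,v=proj(c,(.619,.008,.063)).astype(int); m=blob(Z>.056,u,v,26); z=np.nanmedian(Z[m]); print('tin',u,v,z,edgecirc(c,m,z),m.sum())
E
```

```text
[0.46825276 0.11086352 0.37217006] 0.08534855477734245
handle zmax 0.09167510046994808 mid [0.4671 0.1125] ang -93.49767549296041 0.08511772162527587 1516
flange 316 211 0.03368847604142664 (array([0.46705147, 0.11256369]), np.float64(0.0713440381853435)) 13183
tin 326 209 0.06386999786406496 (array([0.61971143, 0.00757705]), np.float64(0.029732854712538635)) 689
```

View pics/w7.png

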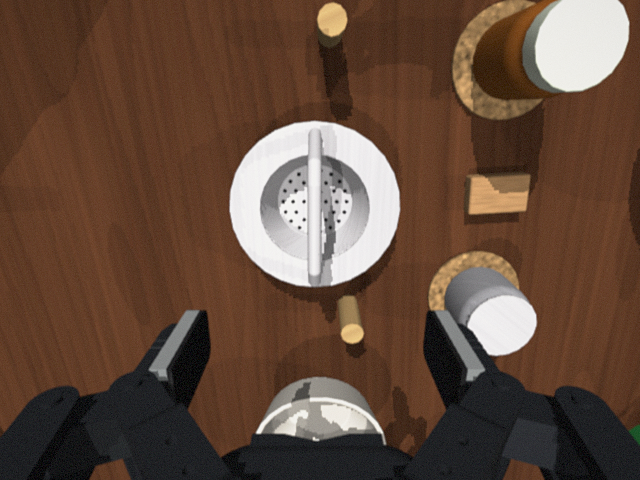

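The wrist view shows the sieve centred at (315,205), its handle vertical in the image and across the fingers' closing line. The sieve is at (0.467, 0.1125), and the tin is centred on its mat.

Call:
jog_arm(
  series=[
    [-0.001,0.001,-0.04,0,0,0,0.0854],
    [-0.001,0.001,-0.08,0,0,0,0.0854],
    [-0.001,0.001,-0.11,0,0,0,0.0854],
    [-0.001,0.001,-0.125,0,0,0,0.0854],
    [-0.001,0.001,-0.132,0,0,0,0.0854],
    [-0.001,0.001,-0.132,0,0,0,0.06],
    [-0.001,0.001,-0.132,0,0,0,0.04],
    [-0.001,0.001,-0.132,0,0,0,0.02],
  ],
  squeeze=60,
)

```text
t: 18.15
eef_pos: [0.4677, 0.1116, 0.2409]
orientation: [0.729, 0.685, 0.001, 0.001]
wrist_force: [-0.3, 0.2, 0.0]
gripper_width: 0.0514
finger_force: 0.0
```

Call:
jog_arm(
  series=[
    [0,0,0,0,0,0,0],
    [0,0,0,0,0,0,0],
    [0,0,0,0,0,0,0],
    [0,0,0,0,0,0,0],
    [0,0,0,0,0,0,0],
    [0,0,0,0,0,0,0],
  ],
)

```text
t: 18.65
eef_pos: [0.4669, 0.112, 0.2407]
orientation: [0.728, 0.685, 0.001, 0.0]
wrist_force: [-1.7, -0.8, 6.0]
gripper_width: 0.0079
finger_force: 58.5
```

Call:
jog_arm(
  series=[
    [0,0,0.02,0,0,0,0],
    [0,0,0.05,0,0,0,0],
    [0,0,0.08,0,0,0,0],
    [0,0,0.1,0,0,0,0],
    [0,-0.02,0.11,0,0,0,0],
    [-0.002,-0.05,0.11,0,0,0,0],
    [-0.003,-0.08,0.11,0,0,0,0],
    [-0.005,-0.11,0.11,0,0,0,0],
  ],
)

```text
t: 19.32
eef_pos: [0.4615, 0.001, 0.3505]
orientation: [0.728, 0.686, 0.0, 0.0]
wrist_force: [-0.1, 0.1, -0.8]
gripper_width: 0.0078
finger_force: 59.0
```

Call:
jog_arm(
  series=[
    [-0.001,-0.03,0,0,0,0,0],
    [-0.002,-0.06,0,0,0,0,0],
    [-0.003,-0.09,0,0,0,0,0],
    [-0.004,-0.115,0,0,0,0,0],
    [-0.005,-0.127,0,0,0,0,0],
    [-0.005,-0.127,0,0,0,0,0],
    [-0.005,-0.127,-0.01,0,0,0,0],
    [-0.005,-0.127,-0.01,0,0,0,0],
  ],
)

```text
t: 19.98
eef_pos: [0.4564, -0.1244, 0.339]
orientation: [0.728, 0.685, -0.0, -0.001]
wrist_force: [-0.4, 0.1, -0.7]
gripper_width: 0.0077
finger_force: 58.9
```

```bash
python3 - <<'E'
from m import *
s=robot.read_state(); print(s['eef_pos'],s['orientation'].round(3),s['gripper_width'],s['finger_force'],s['wrist_force'])
c=cap('side','s4'); W=cloud(c); Z=W[...,2]
u,v=proj(c,(.455,-.13,.13)).astype(int)
b=blob((Z>.115)&(Z<.145),u,v,60); A=W[b]
f=np.linalg.lstsq(np.c_[A[:,:2],np.ones(len(A))],A[:,2],rcond=None)[0]; print('plane',f, A.mean(0), edgecirc(c,b,np.nanmedian(Z[b])))
cv2.imwrite('pics/s4c.png',cv2.resize(c['pixels'][150:400,200:520,::-1],None,fx=2.4,fy=2.4))
E
```

```text
[ 0.45640984 -0.12444449  0.33897476] [ 0.728  0.685 -0.    -0.001] 0.0077022406628596855 58.93850862979889 [-0.40812083  0.05285891 -0.65445456]
plane [-0.02051199 -0.02334187  0.13667587] [ 0.4501703  -0.13341217  0.13055607] (array([ 0.45428315, -0.12778824]), np.float64(0.07174038796670537))
```

View pics/s4c.png

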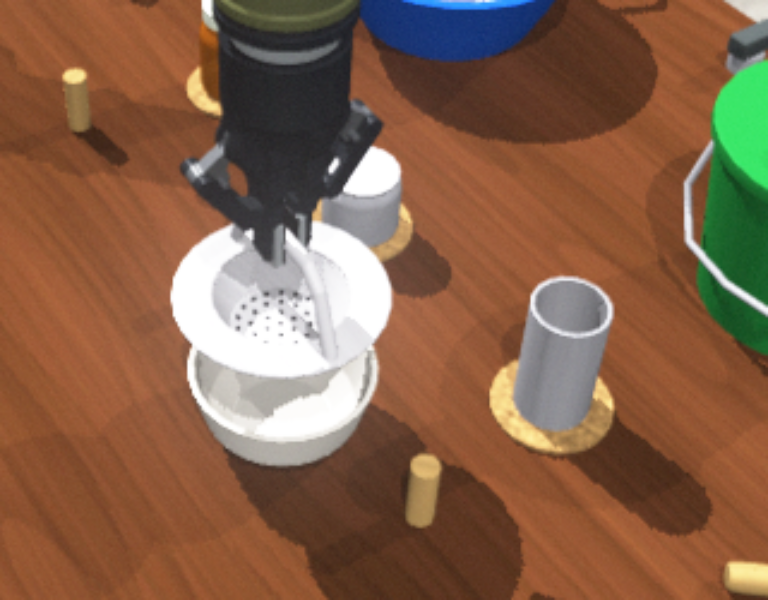

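The sieve hangs level above the bowl at (282,300), with the rim below it at (283,375). In the same view its centre is about 2 mm to +y of the bowl's.

Call:
jog_arm(
  series=[
    [0,-0.002,-0.015,0,0,0,0],
    [0,-0.002,-0.03,0,0,0,0],
    [0,-0.002,-0.045,0,0,0,0],
    [0,-0.002,-0.055,0,0,0,0],
    [0,-0.002,-0.062,0,0,0,0],
    [0,-0.002,-0.064,0,0,0,0],
    [0,-0.002,-0.064,0,0,0,0],
  ],
)

```text
t: 20.62
eef_pos: [0.457, -0.1267, 0.2758]
orientation: [0.728, 0.685, -0.0, -0.0]
wrist_force: [0.3, -0.6, -2.1]
gripper_width: 0.008
finger_force: 59.0
```

Call:
jog_arm(
  series=[
    [0,0,-0.002,0,0,0,0],
    [0,0,-0.003,0,0,0,0],
    [0,0,-0.004,0,0,0,0],
    [0,0,-0.004,0,0,0,0],
    [0,0,-0.004,0,0,0,0],
  ],
)

```text
t: 21.03
eef_pos: [0.4569, -0.1272, 0.2721]
orientation: [0.728, 0.685, 0.0, 0.0]
wrist_force: [0.4, 0.0, -0.7]
gripper_width: 0.0083
finger_force: 59.0
```

Call:
jog_arm(
  series=[
    [0,0,-0.001,0,0,0,0],
    [0,0,-0.001,0,0,0,0],
    [0,0,-0.0015,0,0,0,0],
    [0,0,-0.002,0,0,0,0],
    [0,0,-0.002,0,0,0,0],
  ],
)

```text
t: 21.45
eef_pos: [0.4569, -0.1273, 0.271]
orientation: [0.728, 0.685, 0.001, 0.0]
wrist_force: [-4.1, 1.2, 14.1]
gripper_width: 0.0077
finger_force: 60.6
```

Call:
jog_arm(
  series=[
    [0,0,0.001,0,0,0,0.0],
    [0,0,0.001,0,0,0,0.03],
    [0,0,0.001,0,0,0,0.05],
    [0,0,0.001,0,0,0,0.07],
    [0,0,0.001,0,0,0,0.07],
    [0,0,0.001,0,0,0,0.07],
    [0,0,0.02,0,0,0,0.07],
    [0,0,0.05,0,0,0,0.07],
  ],
)

```text
t: 22.12
eef_pos: [0.4561, -0.1268, 0.3182]
orientation: [0.728, 0.685, -0.002, -0.002]
wrist_force: [0.3, -0.9, 0.2]
gripper_width: 0.0695
finger_force: 0.0
```

Call:
jog_arm(
  series=[
    [0,0.04,0.03,0,0,0,0.07],
    [-0.01,0.08,0.06,0,0,0,0.07],
    [-0.02,0.12,0.08,0,0,0,0.07],
    [-0.03,0.16,0.1,0,0,0,0.07],
    [-0.04,0.2,0.1,0,0,0,0.07],
    [-0.04,0.24,0.1,0,0,0,0.07],
    [-0.04,0.27,0.1,0,0,0,0.07],
    [-0.04,0.27,0.1,0,0,0,0.07],
  ],
)

```text
t: 22.78
eef_pos: [0.4157, 0.1494, 0.4203]
orientation: [0.726, 0.688, 0.001, -0.001]
wrist_force: [0.4, -0.7, 0.4]
gripper_width: 0.0701
finger_force: 0.0
```

```bash
python3 - <<'E'
from m import *
s=robot.read_state(); print(s['eef_pos'],s['wrist_force'],s['t'])
for n in ['top','side']:
    c=cap(n,n+'9'); W=cloud(c); Z=W[...,2]
    u,v=proj(c,(.456,-.127,.065)).astype(int)
    b=blob((Z>.055)&(Z<.073),u,v,60); A=W[b]; z=np.nanmedian(Z[b])
    f=np.linalg.lstsq(np.c_[A[:,:2],np.ones(len(A))],A[:,2],rcond=None)[0]; print(n,'flange slope',f[:2].round(4),z,edgecirc(c,b,z),b.sum())
    if n=='side': cv2.imwrite('pics/s9c.png',cv2.resize(c['pixels'][120:440,160:500,::-1],None,fx=1.85,fy=1.85))
E
```

```text
[0.41573565 0.14939897 0.42034917] [ 0.38964826 -0.65578289  0.37854124] 22.7833
top flange slope [-0.0064  0.0018] 0.06558708451255627 (array([ 0.45728916, -0.12683452]), np.float64(0.07142970446906768)) 2704
side flange slope [-0.0133 -0.0074] 0.06416010905175758 (array([ 0.45530041, -0.13051559]), np.float64(0.07169683159210789)) 2840
```

View pics/s9c.png

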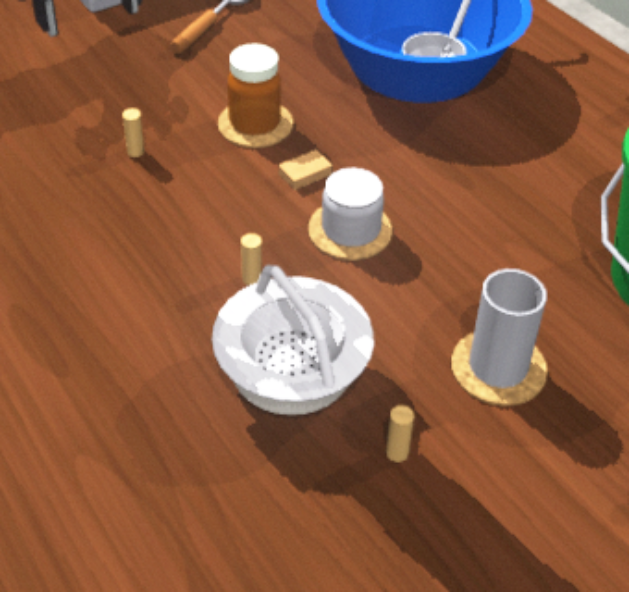

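View pics/top9.png

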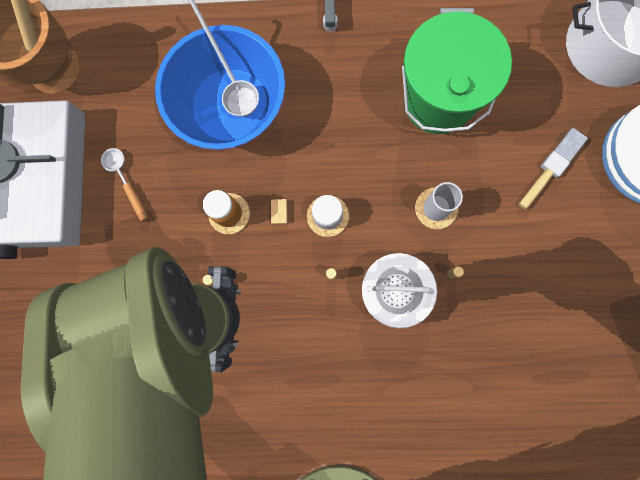

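Both final views show the sieve level on the bowl, at (293,335) in the side crop and (400,290) from the top. The jar (254,90), tin (353,205) and tumbler (505,330) in the crop stand upright on their mats. The pegs and matchbox are undisturbed and the arm is clear.

```bash
python3 -c "
from station import order; print(order.close_job())"
```

```text
the job is handed in; nothing more can be done
None
```

The job is handed in: the jar, tumbler and tin stand upright and centred on their mats, the sieve sits level on the bowl, and the robot finished clear of everything at about 23 s of the 112 s allowed.

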